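# Stand the fallen sample in the reader slide and bring it to the click stop

## Task

The yellow-capped sample bottle has fallen over: stand it upright, cap up, in the pan of the reader's slide and let go of it. Then take the slide by its orange fin and slide it along the rail until its spring ball clicks into the notch at the white reading head, not past it, and finish while still holding the fin there, slide at rest in the notch and bottle standing. Leave the other bottles, tube rack and tip box where they are.

Things in the scene. Friction and masses are not known exactly. Their poses are not given: they have to be found in the camera images.
- sample_mid (a point): centre of the fallen sample bottle: square pale bottle, 36 x 36 mm, 82 mm high in all (body 62 mm, then a round yellow cap 28 mm across and 20 mm high), 90 to 180 g. The point is half-way up on its axis; z points from base to cap (level at the start: it lies on a flat side, the point 18 mm above the table), x and y are square to its sides.
- sample: the same bottle; its origin and axes are those of point sample_mid
- pan (a point): centre of the floor of the slide's square pan, 32 mm above the table; inside 60 x 60 mm, rim 4 mm high and 3 mm thick. Its y axis lies along the rail and points from the notch to the fin, z up, x points to the reading head's side. The slide moves along -y from its start; a bottle standing in it has its centre 41 mm above this point.
- fin (a point): point to hold on the slide's upright orange fin: 12 mm thick along the pan's x, 34 mm long along its y, top 97 mm above the table, foot 30 mm; the point is on its centre, 75 mm above the table, 90 mm to +y of the pan's centre. The fin moves with the slide. Best pinched from above across its 12 mm.
- notch (a point): place of the pan's centre when the slide's spring ball is in the notch (same height and axes as point pan). The white reading head (64 mm wide along the rail, 108 mm high, red line on top at the notch) stands on its x side, its lens 42 mm away from this point.
- carriage: the slide (pan, fin and block in one piece, 0.35 kg); origin 32 mm below point pan, same axes. It runs free (friction 0.8 N) until the spring ball meets a ridge 12 mm before the notch, which resists with 5 to 7 N, less and less up to its top 6 mm before the notch; from there the ball pulls the slide in, and an equal ridge bars the way on. Let go of within 4 mm of the notch, the slide centres itself.
- tube_rack: bystander: white rack of yellow-capped blood tubes, 210 x 90 x 106 mm, origin under its centre, x along its length
- pump: bystander: amber bottle with red top, 60 mm across, 150 mm high, origin under its centre
- tip_box: bystander: blue pipette tip box with clear lid, 121 x 86 x 60 mm, origin under its centre, x along its length
- spare_red_mid (a point): bystander: centre of an upright bottle of the same shape with a red cap
- spare_green_mid (a point): bystander: centre of an upright bottle of the same shape with a green cap

How it is judged:
By the outcome, as a careful person would: the job done as asked, in the order asked, and still so for the second after the job is handed in, while the arm keeps its last pose, push and grip.
It also fails if it takes over 67 s, if anything falls off the work surface, if the arm or the gripper's body presses on something with over 40 N, if the wrist force passes 120 N, or if a joint passes its speed limit or range.

## Robot

A 7-joint arm with a two-finger parallel gripper is mounted at the origin on the work surface. World frame = base frame: x ahead of the robot, y to its left, z up, the work surface at z = 0. Lengths are in m, angles in degrees, forces in N, time in s.
With the tool pointing down it reaches from about 0.425 to 0.875 m from the base axis. Payload 4.7 kg.
Tool frame: the origin (TCP) lies at the centre of the arm's flange, where the gripper is bolted on; the fingertips stand 182 mm ahead of it and the grasp point (between the pads) lies 164 mm ahead of it; z points along the fingers, y is the line along which they close (so a half turn about z gives the same grasp; the last joint's range is limited). The gripper opens to 87 mm and grips with 3 to 60 N. Pads are 19 mm wide; open, the fingers measure 117 mm over their backs; the gripper's body (75 mm by 190 mm) begins 51 mm behind the grasp point.
Start: joints at [64.922, 18.392, -4.016, 83.108, 1.295, 78.541, -3.26], TCP at [0.284, -0.585, 0.405] pointing down, gripper open.
Joint ranges: [-163.93, 163.93], [-17.29, 119.83], [-79.2, 71.16], [3.27, 140.29], [-89.18, 269.18], [5.43, 117.66], [-154.24, 154.24]. Speed limits (degrees/s): [147.25, 147.25, 180, 180, 180, 180, 180].

## Interface

Orientations are given as [roll, pitch, yaw] about the fixed x, y, z axes, in that order (R = Rz(yaw) Ry(pitch) Rx(roll)).
In Python, from cell import env gives the robot as it stands. The module is installed in compiled form; this text tells all that it offers.
- The arm moves only by the tool step_arm, never from a script. Its argument "steps" is one flat list of numbers, 5 for each row, row after row: the opening, from 0 (shut) to 1 (fully open), then the shift along the tool's x, y, z in mm, then the turn about the tool's z in degrees. In form: [grip, dx, dy, dz, roll, grip, dx, dy, dz, roll, ...]. A call has 1 to 12 rows; each row shifts and turns the commanded pose from where the row before left it, along the tool's axes as they then stand; what a row does not reach is not made up. A row lasts 1/8 s, in which the tool goes at most 62.5 mm and 10.7 degrees, less where a joint would pass 70% of its speed; a pose out of reach is approached as far as the arm can. A call with a gripper value outside its range is refused whole. The fingers move at their own pace and stop on an object; "grip_force" is the grip in N (left out, the last holds). Time passes only in rows, so rows that do not move let the fingers close. It gives the time, the measured TCP pose, the force, the opening and the grip force at its end, in the units of the state.
- env.get_obs(): the state, without advancing time (a new reading comes with each control period).
- env.read_camera(name): name is "side" or "top" or "wrist"; returns a dict with "image" (420x560x3 uint8, red, green, blue), "camera_matrix" (3x3 intrinsics, pixels), "R" (3x3) and "t" (3): a world point X has camera coordinates R X + t. Camera axes: x right, y down, z forward; pixel columns grow to the right and rows downward; lengths in m; the calibration is good to about 2 mm. A picture is of the moment at which its call begins. There is no depth.
- env.sign_off(): hands the job in; it is judged then, once.
The state is a dict: "time_s": time; "qpos": joint angles; "joint_velocities": joint speeds; "effort": joint torques, N m; "tool_pos": TCP position; "tool_rot": TCP orientation; "force": force on the tool from outside, world axes, zero at the start; "wrist_torque": the same for the moment, N m; "grip_width": finger opening in m; "grasp_force": force on a finger pad.
Only numpy, scipy, OpenCV 4.12 (cv2) and the standard library are available. Lean on these libraries where they do the work, as an engineer would, in place of code of your own. Each camera call takes 0.05 s, during which the arm holds its last target. There are 200 camera calls.

## Working session

There is one attempt and no reset: what is moved stays moved. The work goes in short steps, Python scripts to look and compute and a tool call to move; the robot and the scene stay as the last step left them, time stands still between calls to the robot, and variables do not carry over. Pictures are saved under pics/ and viewed, at most 10 in all, crops included, and the job is handed in when it is done.

Besides the shell and the picture viewer there is one more tool, called after "Call:" as name(argument=value, ...) on one line, values as JSON. step_arm: Moves the arm, as the interface text tells. Its arguments: {"type":"object","properties":{"steps":{"type":"array","items":{"type":"number"}},"grip_force":{"type":"number"}},"required":["steps"]}

```bash
mkdir -p pics; ls; python3 - <<'E'
from cell import env
import cv2, numpy as np
o=env.get_obs()
for k,v in o.items(): print(k,np.round(v,3).tolist())
for n in ["side","top","wrist"]:
    c=env.read_camera(n); cv2.imwrite(f"pics/{n}0.png",c["image"][:,:,::-1])
    np.savez(f"pics/{n}0.npz",**c)
    print(n,np.round(-c["R"].T@c["t"],3),c["R"][2].round(2))
E
```

```text
pics
time_s 0.0
qpos [64.921, 18.439, -4.016, 83.176, 1.293, 78.538, -3.261]
joint_velocities [0.037, -0.033, -0.007, 0.016, -0.035, -0.011, 0.128]
effort [-0.0, -49.129, -0.404, -31.253, -0.064, 0.044, 0.0]
tool_pos [0.284, -0.585, 0.404]
tool_rot [-179.892, 0.003, 25.888]
force [0.073, -0.197, -0.212]
wrist_torque [-0.052, 0.0, 0.029]
grasp_force 0.0
grip_width 0.087
side [-0.131  0.772  0.821] [ 0.53 -0.61 -0.59]
top [0.323 0.015 1.311] [ 0.18 -0.02 -0.98]
wrist [ 0.344 -0.556  0.385] [-0.22 -0.1  -0.97]
```

View pics/top0.png

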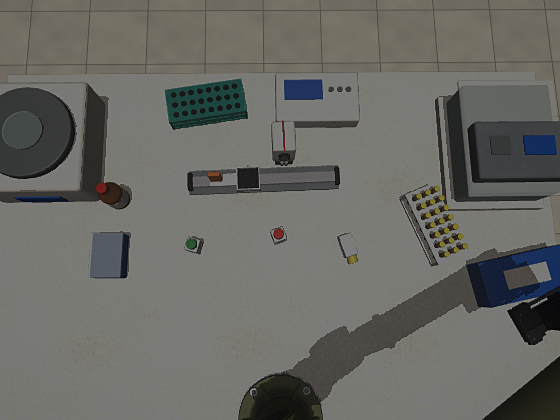

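View pics/side0.png

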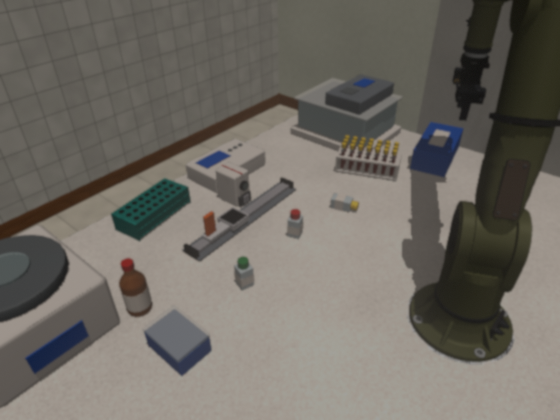

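The top picture shows the fallen bottle at about (347,247), with its cap towards the robot at (352,259). The pan is at (248,178), the fin at (215,176), and the reading head with its red line at (283,134). In the side picture the bottle is at about (343,202), the fin at (209,222) and the pan at (232,216). I'll zoom in to measure these.

```bash
python3 - <<'E'
import cv2, numpy as np
a=cv2.imread("pics/top0.png"); s=cv2.imread("pics/side0.png")
A=cv2.resize(a[110:275,180:380],None,fx=4,fy=4,interpolation=cv2.INTER_CUBIC)[:600]
B=cv2.resize(s[155:275,175:375],None,fx=4,fy=4,interpolation=cv2.INTER_CUBIC)
cv2.imwrite("pics/topcrop.png",A[:600]);cv2.imwrite("pics/sidecrop.png",B)
E
```

```text
(no output)
```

View pics/topcrop.png

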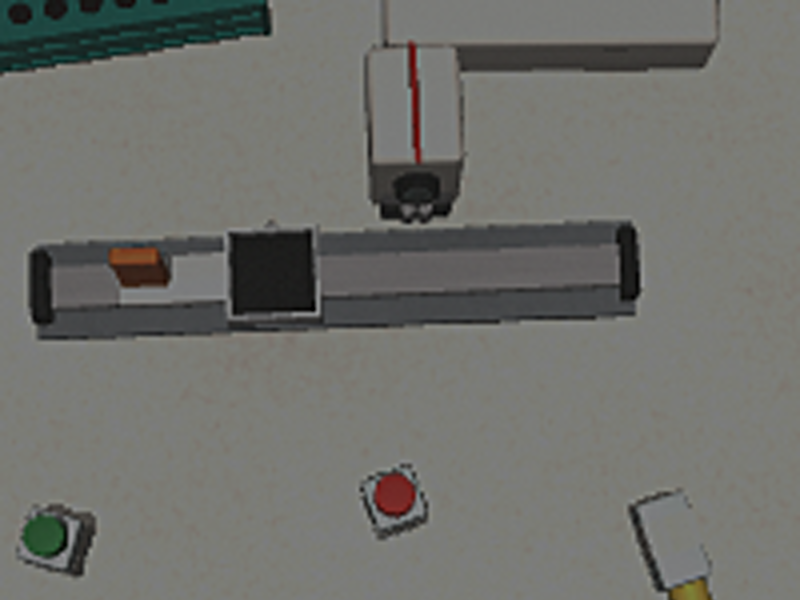

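View pics/sidecrop.png

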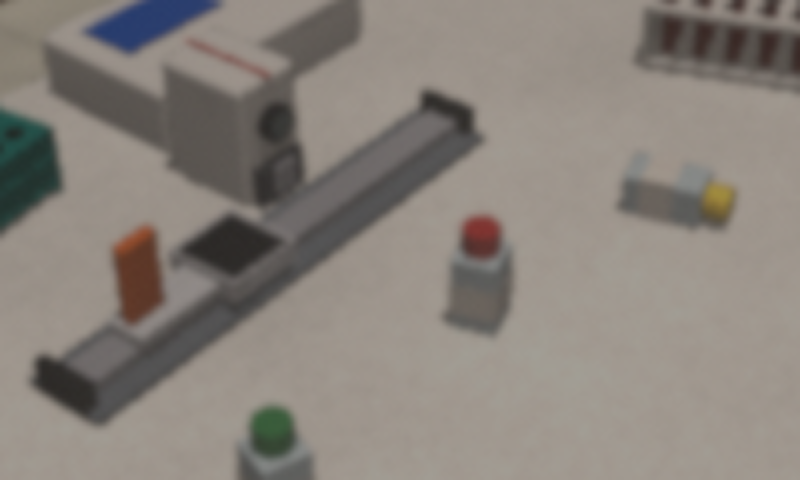

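```bash
cat > h.py <<'E'
import numpy as np
def load(n): return np.load(f"pics/{n}.npz")
def plane(c,px,z):
    "pixel -> world point at height z"
    R,t=c["R"],c["t"]; d=R.T@np.linalg.solve(c["camera_matrix"],[px[0],px[1],1]); o=-R.T@t
    return o+d*(z-o[2])/d[2]
def crop(c,pts,off,z): return np.array([plane(c,((u+.5)/4-.5+off[0],(v+.5)/4-.5+off[1]),z) for u,v in pts])
E
python3 - <<'E'
from h import *
np.set_printoptions(precision=4,suppress=True)
T=load("top0");S=load("side0");of=(180,110);os=(175,155)
def show(n,p): print(n,p.mean(0)[:2], "edges",np.linalg.norm(np.roll(p,-1,0)-p,axis=1)); return p
b=show("bottle",crop(T,[(643,503),(685,490),(710,572),(664,588)],of,.036))
d=(b[2:].mean(0)-b[:2].mean(0)); print("yaw cap dir",np.degrees(np.arctan2(d[1],d[0])))
show("pan",crop(T,[(229,232),(317,229),(317,314),(230,317)],of,.036))
show("fin",crop(T,[(109,249),(157,248),(157,259),(112,262)],of,.097))
show("line",crop(T,[(411,43),(418,162)],of,.108)); print(crop(T,[(411,43),(418,162)],of,.108))
r=crop(T,[(38,338),(635,315)],of,0.0);print("rail edge",r,np.degrees(np.arctan2(*(r[1]-r[0])[[1,0]])))
print("side: fin top", crop(S,[(114,242),(152,227),(158,236),(119,253)],os,.097).mean(0))
p=crop(S,[(173,263),(232,212),(295,241),(230,297)],os,.036);print("side pan",p.mean(0))
print("side line",crop(S,[(188,39),(270,75)],os,.108))
print("side bottle base-bottom, cap end",crop(S,[(622,209),(690,224)],os,.0), crop(S,[(733,203)],os,.018))
print("red",crop(T,[(395,494)],of,.082),"green",crop(T,[(45,536)],of,.082))
E
```

```text
bottle [ 0.4538 -0.1966] edges [0.0308 0.0589 0.0338 0.0601]
yaw cap dir -167.00912527635504
pan [0.6456 0.0794] edges [0.0622 0.0617 0.061  0.0616]
fin [0.644  0.1697] edges [0.0321 0.0076 0.0301 0.0093]
line [ 0.7451 -0.0203] edges [0.0845 0.0845]
[[ 0.7873 -0.0188  0.108 ]
 [ 0.7029 -0.0219  0.108 ]]
rail edge [[ 0.6088  0.2501  0.    ]
 [ 0.6199 -0.1803  0.    ]] -88.5218654850718
side: fin top [0.6382 0.1718 0.097 ]
side pan [0.6368 0.0875 0.036 ]
side line [[ 0.7868 -0.0212  0.108 ]
 [ 0.7    -0.0232  0.108 ]]
side bottle base-bottom, cap end [[ 0.4763 -0.1739  0.    ]
 [ 0.4248 -0.1907  0.    ]] [[ 0.402  -0.2125  0.018 ]]
red [[ 0.4815 -0.003   0.082 ]] green [[0.4572 0.2284 0.082 ]]
```

The sizes and heights agree in both views. The pan is at about (0.645, 0.080), the notch travel is about 103 mm, and the bottle body is at (0.454, -0.197) with the cap pointing about -166°. Next I'll move above the bottle.

Call:
step_arm(steps=[1, 0, 0, 0, 10, 1, 28, -36, 8, 0, 1, 28, -36, 8, 0, 1, 28, -36, 8, 0, 1, 28, -36, 8, 0, 1, 28, -36, 8, 0, 1, 28, -36, 8, 0, 1, 28, -36, 8, 0, 1, 28, -36, 8, 0, 1, 26, -40, 8, 0, 1, 0, 0, 0, 0, 1, 0, 0, 0, 0], grip_force=6)

```text
time_s: 1.65
tool_pos: [0.4342, -0.2013, 0.3327]
tool_rot: [180.0, 0.0, 15.9]
force: [0.2, -0.2, 0.2]
grip_width: 0.0873
grasp_force: 0.0
```

```bash
python3 - <<'E'
from cell import env
import cv2, numpy as np
o=env.get_obs(); print(o["tool_pos"],o["tool_rot"],o["time_s"])
c=env.read_camera("wrist"); np.savez("pics/w1.npz",**c); cv2.imwrite("pics/w1.png",c["image"][:,:,::-1])
E
```

```text
[ 0.43422505 -0.201344    0.33272327] [1.79968256e+02 2.73255650e-02 1.58863168e+01] 1.65
```

View pics/w1.png

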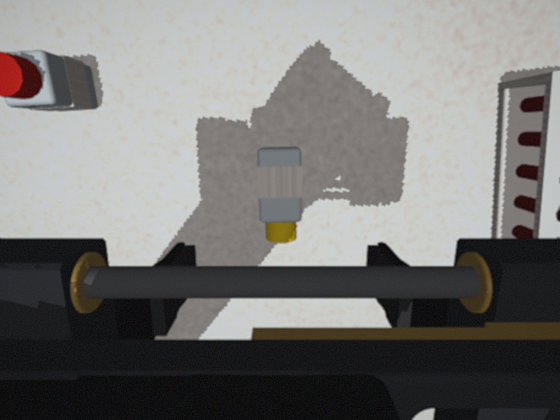

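The wrist view shows the bottle's top face with corners at about (258,148), (301,148), (302,221) and (259,221). The cap ends at (281,242), and the bottle is well aligned with the tool's x axis.

```bash
python3 - <<'E'
from h import *
np.set_printoptions(precision=4,suppress=True)
c=load("w1"); p=np.array([plane(c,q,.036) for q in [(258,148),(300.5,148),(302,221.5),(259.5,221.5)]])
print(p.mean(0),np.linalg.norm(np.roll(p,-1,0)-p,axis=1))
d=p[2:].mean(0)-p[:2].mean(0);d/=np.linalg.norm(d);print(np.degrees(np.arctan2(d[1],d[0])))
g=p.mean(0)[:2]+.019*d[:2]; print("grip at",g)
a=np.radians(15.9);e=g-[.4342,-.2013];print("tool dx,dy",1e3*(np.cos(a)*e[0]+np.sin(a)*e[1]),1e3*(np.sin(a)*e[0]-np.cos(a)*e[1]))
E
```

```text
[ 0.4547 -0.1955  0.036 ] [0.0343 0.0616 0.0362 0.0615]
-162.98552135940685
grip at [ 0.4365 -0.201 ]
tool dx,dy 2.3358149522634575 0.37733102709067
```

Call:
step_arm(steps=[1, 2, 0, 28, -1, 1, 0, 0, 40, 0, 1, 0, 0, 40, 0, 1, 0, 0, 25, 0, 1, 0, 0, 14, 0, 1, 0, 0, 0, 0, 0, 0, 0, 0, 0, 0, 0, 0, 0, 0, 0, 0, 0, 0, 0, 0, 0, 0, 0, 0, 0, 0, 0, 0, 0, 0, 0, 0, 0, 0], grip_force=8)

```text
time_s: 3.2
tool_pos: [0.4363, -0.2004, 0.1858]
tool_rot: [180.0, 0.0, 16.9]
force: [-0.3, 0.3, 0.5]
grip_width: 0.0361
grasp_force: 8.0
```

The grip is good at 36 mm. Now I'll tip the bottle up over its base edge, following an arc with a light grip.

Call:
step_arm(steps=[0, 2, 0, -4, 0, 0, 2.5, 0, -4, 0, 0, 3, 0, -3.5, 0, 0, 3, 0, -3.5, 0, 0, 3.5, 0, -3, 0, 0, 3.7, 0, -3, 0, 0, 4, 0, -2.5, 0, 0, 4.1, 0, -2.4, 0, 0, 4.4, 0, -1.7, 0, 0, 4.4, 0, -1.6, 0, 0, 4.6, 0, -1, 0, 0, 4.7, 0, -0.8, 0], grip_force=5)

```text
time_s: 4.7
tool_pos: [0.4786, -0.1875, 0.2168]
tool_rot: [180.0, 0.0, 16.9]
force: [-0.3, -0.1, -1.6]
grip_width: 0.036
grasp_force: 5.0
```

```bash
python3 - <<'E'
from cell import env
import cv2, numpy as np
a=env.read_camera("wrist")["image"][60:360,130:430]; b=env.read_camera("side")["image"][130:280,270:420]
cv2.imwrite("pics/m1.png",np.hstack([a,cv2.resize(b,(300,300),interpolation=cv2.INTER_CUBIC)])[:,:,::-1])
E
```

```text
(no output)
```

View pics/m1.png

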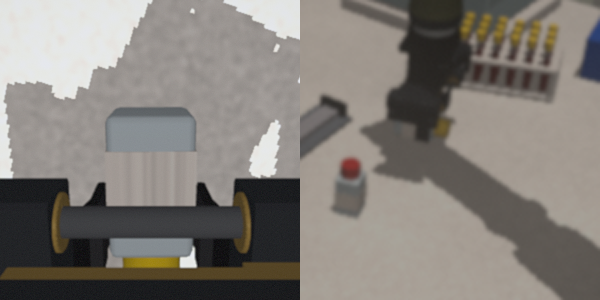

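The bottle came up level. At this grip point the pads hold it against its own weight. I'll set it back down and regrip at the round cap with only the fingertips, so that the body hangs and swings upright.

Call:
step_arm(steps=[0, 0, 0, 12, 0, 0, 0, 0, 12, 0, 0, 0, 0, 6.5, 0, 0, 0, 0, 0, 0, 0.6, 0, 0, 0, 0, 0.6, 0, 0, 0, 0, 0.6, 0, 0, 0, 0, 0.6, 0, 0, -8, 0, 0.6, -11, 0, 0, 0, 0.6, -11, 0, 0, 0, 0.6, 0, 0, 0, 0], grip_force=5)

```text
time_s: 6.18
tool_pos: [0.4559, -0.1946, 0.194]
tool_rot: [180.0, 0.1, 16.8]
force: [0.5, -0.1, 0.0]
grip_width: 0.0523
grasp_force: 0.0
```

```bash
python3 - <<'E'
from cell import env
import cv2, numpy as np
c=env.read_camera("wrist");np.savez("pics/w2.npz",**c); cv2.imwrite("pics/w2.png",c["image"][:,:,::-1])
E
```

```text
(no output)
```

View pics/w2.png

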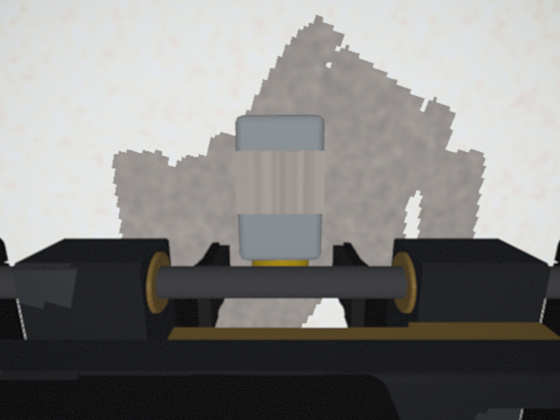

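The bottle is flat again. Its base edge is at row 115, its shoulder at row 260, and it spans columns 236–323. I'll check the grip point against the cap.

```bash
python3 - <<'E'
from h import *
c=load("w2"); a=np.radians(16.8); o=np.array([.4559,-.1946])
for q in [(236,118),(323,118),(321,258),(239,258)]:
    e=plane(c,q,.036)[:2]-o; print((1e3*np.array([np.cos(a)*e[0]+np.sin(a)*e[1],np.sin(a)*e[0]-np.cos(a)*e[1]])).round(1))
E
```

```text
[ 71.  -17.1]
[71.  17.4]
[12.  18.3]
[ 12.  -17.7]
```

Call:
step_arm(steps=[0, 0, 0, 0, 0, 0, 0, 0, 0, 0, 0, 0, 0, 0, 0, 0, 0, 0, 0, 0, 0, 0, 0, -8, 0, 0, 0, 0, -14, 0, 0, 0, 0, -20, 0, 0, 0, 0, -20, 0, 0, 0, 0, -20, 0, 0, 0, 0, -10, 0, 0, 0, 0, 0, 0, 0, 0, 0, 0, 0], grip_force=4)

```text
time_s: 7.72
tool_pos: [0.4569, -0.1939, 0.2856]
tool_rot: [-180.0, 0.1, 16.9]
force: [0.0, -0.8, -1.0]
grip_width: 0.036
grasp_force: 4.0
```

```bash
python3 - <<'E'
from cell import env
import cv2, numpy as np
a=env.read_camera("wrist")["image"][60:360,130:430]; b=env.read_camera("side")["image"][110:260,290:440]
cv2.imwrite("pics/m2.png",np.hstack([a,cv2.resize(b,(300,300),interpolation=cv2.INTER_CUBIC)])[:,:,::-1])
E
```

```text
(no output)
```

View pics/m2.png

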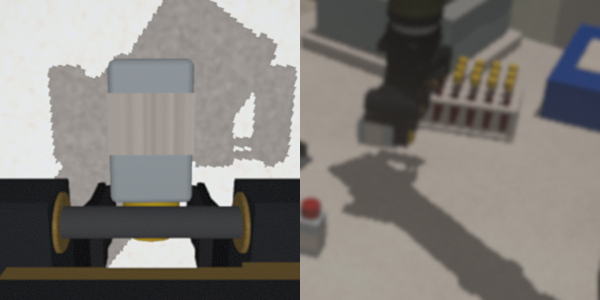

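The opening still reads 36 mm, so the pads caught the edge of the body's shoulder rather than the 28 mm cap. I'll lower it and regrip 6 mm further out.

Call:
step_arm(steps=[0, 0, 0, 25, 0, 0, 0, 0, 30, 0, 0, 0, 0, 22, 0, 0, 0, 0, 10, 0, 0, 0, 0, 4, 0, 0, 0, 0, 0, 0, 0.6, 0, 0, 0, 0, 0.6, 0, 0, 0, 0, 0.6, -6, 0, 1, 0, 0, 0, 0, 0, 0, 0, 0, 0, 0, 0, 0, 0, 0, 0, 0], grip_force=4)

```text
time_s: 9.32
tool_pos: [0.4516, -0.1957, 0.1943]
tool_rot: [180.0, -0.0, 16.9]
force: [0.7, -0.2, 0.8]
grip_width: 0.0297
grasp_force: 0.0
```

Call:
step_arm(steps=[0, 0, 0, 0, 0, 0, 0, 0, 0, 0])

```text
time_s: 9.57
tool_pos: [0.4517, -0.1957, 0.1943]
tool_rot: [180.0, -0.0, 16.9]
force: [-0.2, -0.3, 0.0]
grip_width: 0.0274
grasp_force: 4.0
```

The pads are now on the cap (27.4 mm). Lifting.

Call:
step_arm(steps=[0, 0, 0, -5, 0, 0, 0, 0, -10, 0, 0, 0, 0, -15, 0, 0, 0, 0, -20, 0, 0, 0, 0, -20, 0, 0, 0, 0, -20, 0, 0, 0, 0, 0, 0, 0, 0, 0, 0, 0], grip_force=4)

```text
time_s: 10.58
tool_pos: [0.4513, -0.1956, 0.284]
tool_rot: [-180.0, 0.0, 16.9]
force: [-0.5, 0.3, -2.8]
grip_width: 0.0277
grasp_force: 4.0
```

```bash
python3 - <<'E'
from cell import env
import cv2, numpy as np
a=env.read_camera("wrist")["image"][60:360,130:430]; b=env.read_camera("side")["image"][110:260,290:440]
cv2.imwrite("pics/m3.png",np.hstack([a,cv2.resize(b,(300,300),interpolation=cv2.INTER_CUBIC)])[:,:,::-1])
E
```

```text
(no output)
```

View pics/m3.png

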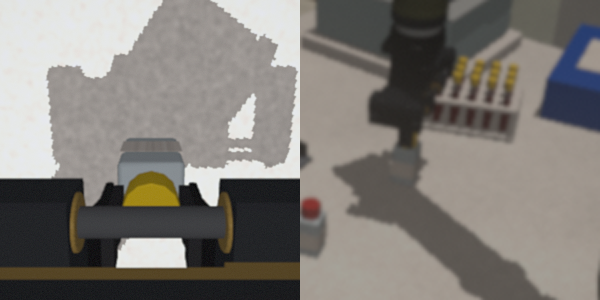

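The bottle swung upright with the cap on top, at crop (150,190). I'll lower it to the table to square its base.

Call:
step_arm(steps=[0, 0, 0, 10, 0, 0, 0, 0, 12, 0, 0, 0, 0, 7, 0, 0, 0, 0, 2, 0, 0, 0, 0, 1, 0, 0, 0, 0, 0, 0, 0, 0, 0, 0, 0], grip_force=4)

```text
time_s: 11.55
tool_pos: [0.4517, -0.1957, 0.2526]
tool_rot: [180.0, -0.0, 16.9]
force: [0.6, 1.8, 2.2]
grip_width: 0.0276
grasp_force: 4.0
```

```bash
python3 - <<'E'
from cell import env
import cv2, numpy as np
c=env.read_camera("wrist");np.savez("pics/w3.npz",**c)
o=env.get_obs();print(o["tool_pos"],o["force"],o["wrist_torque"])
a=c["image"][60:360,130:430]; b=env.read_camera("side")["image"][130:230,320:420]
cv2.imwrite("pics/m4.png",np.hstack([cv2.resize(a,(400,400)),cv2.resize(b,(400,400),interpolation=cv2.INTER_CUBIC)])[:,:,::-1])
# predicted pixels of an upright bottle's +x-side base/shoulder edges
import math
p=np.array(o["tool_pos"]);ps=math.radians(16.9);ux=np.array([math.cos(ps),math.sin(ps),0]);uy=np.array([math.sin(ps),-math.cos(ps),0])
for ox in (-3,0,3):
  for z in (0,62):
    r=[]
    for y in (-18,18):
        X=p*[1,1,0]+(18+ox)/1e3*ux+y/1e3*uy+[0,0,z/1e3]; q=c["camera_matrix"]@(c["R"]@X+c["t"]); q=q[:2]/q[2]; r.append(((q-[130,60])*4/3).round().tolist())
    print(ox,z,r)
E
```

```text
[ 0.45173297 -0.19570451  0.25261018] [1.04619147 1.26870032 2.46268097] [ 0.30122972  0.00406553 -0.03234576]
-3 0 [[166.0, 193.0], [234.0, 193.0]]
-3 62 [[154.0, 227.0], [245.0, 227.0]]
0 0 [[166.0, 188.0], [234.0, 188.0]]
0 62 [[154.0, 220.0], [245.0, 220.0]]
3 0 [[166.0, 182.0], [234.0, 182.0]]
3 62 [[154.0, 213.0], [245.0, 213.0]]
```

View pics/m4.png

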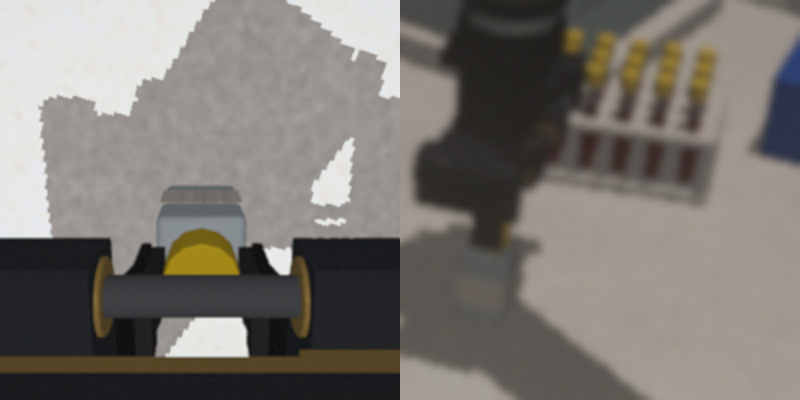

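The bottle is upright: its base edge is at row 187 and its shoulder at about 218, as predicted for a vertical bottle. It bears on the table. I'll release it and regrip the body lower down and firmer.

Call:
step_arm(steps=[0.3, 0, 0, 0, 0, 0.4, 0, 0, 0, 0, 0.7, 0, 0, 0, 0, 0.7, 0, 0, 0, 0, 0.7, 0, 0, 10, 0, 0.7, 0, 0, 20, 0, 0.7, 0, 0, 10, 0, 0.7, 0, 0, 0, 0, 0, 0, 0, 0, 0, 0, 0, 0, 0, 0, 0, 0, 0, 0, 0, 0, 0, 0, 0, 0], grip_force=15)

```text
time_s: 13.15
tool_pos: [0.4517, -0.1958, 0.2126]
tool_rot: [180.0, -0.0, 16.9]
force: [-0.2, 1.1, 2.6]
grip_width: 0.0357
grasp_force: 15.0
```

```bash
python3 - <<'E'
from cell import env
import cv2, numpy as np
o=env.get_obs();print(o["tool_pos"],o["force"],o["grip_width"],o["grasp_force"])
c=env.read_camera("wrist");a=c["image"][60:360,130:430]; b=env.read_camera("side")["image"][130:230,320:420]
cv2.imwrite("pics/m5.png",np.hstack([cv2.resize(a,(400,400)),cv2.resize(b,(400,400),interpolation=cv2.INTER_CUBIC)])[:,:,::-1])
E
```

```text
[ 0.45173267 -0.19577576  0.21264064] [-0.24845911  1.09100106  2.57219938] 0.035682503688628346 14.99916672706604
```

View pics/m5.png

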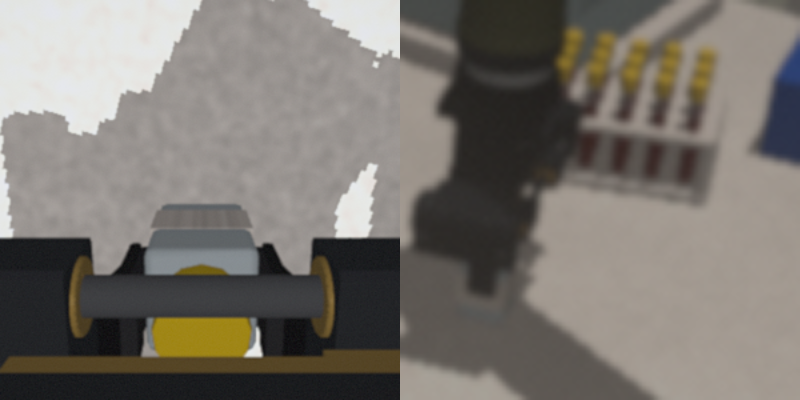

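The bottle is held upright by its body (35.7 mm), with the cap centred. I'll lift it, turn to the rail's direction and carry it to the pan. From here I'll check by numbers only.

Call:
step_arm(steps=[0, 0, 0, -10, 0, 0, 0, 0, -40, 0, 0, 0, 0, -40, 0, 0, 0, 0, -37, 0, 0, 0, 0, 0, -10, 0, 0, 0, 0, -10, 0, 0, 0, 0, -10, 0, 0, 0, 0, -10, 0, 0, 0, 0, -10, 0, 0, 0, 0, -10, 0, 0, 0, 0, -10, 0, 0, 0, 0, -4.5])

```text
time_s: 14.75
tool_pos: [0.4514, -0.1956, 0.3395]
tool_rot: [-180.0, 0.0, 91.6]
force: [-0.1, 0.3, -1.1]
grip_width: 0.0359
grasp_force: 15.0
```

Call:
step_arm(steps=[0, 15, 11, 0, 0, 0, 30, 22, 0, 0, 0, 35, 26, 0, 0, 0, 35, 26, 0, 0, 0, 35, 26, 0, 0, 0, 35, 26, 0, 0, 0, 35, 26, 0, 0, 0, 30, 22, 0, 0, 0, 15, 11, 0, 0, 0, 5, 5, 0, 0, 0, 0, 0, 0, 0, 0, 0, 0, 0, 0])

```text
time_s: 16.25
tool_pos: [0.6457, 0.0774, 0.3392]
tool_rot: [-180.0, 0.1, 91.3]
force: [-0.5, 0.1, -0.7]
grip_width: 0.0361
grasp_force: 15.0
```

```bash
python3 - <<'E'
from cell import env
from h import *
import cv2
np.set_printoptions(precision=4,suppress=True)
o=env.get_obs();print(o["tool_pos"],o["tool_rot"],o["force"],o["grip_width"],o["qpos"],o["time_s"])
for n in ("wrist","top"):
    c=env.read_camera(n);im=c["image"];h=cv2.cvtColor(im,cv2.COLOR_RGB2HSV)
    np.savez(f"pics/{n}5.npz",**c)
    m=((h[...,0]>3)&(h[...,0]<14)&(h[...,1]>130)&(h[...,2]>60)).astype(np.uint8)
    k,_,st,ce=cv2.connectedComponentsWithStats(m)
    for i in range(1,k):
        if st[i,4]>25: print(n,"orange",st[i],plane(c,ce[i],.097))
E
```

```text
[0.6457 0.0774 0.3392] [-179.9767    0.0779   91.2711] [-0.5259  0.1159 -0.6951] 0.03608855212474566 [ 16.5224  23.9764 -33.5009  86.9677  13.6246  73.1848 -17.392 ] 16.25
wrist orange [273  55  18  60 333] [0.6456 0.1682 0.097 ]
top orange [207 172  13  10  83] [0.6376 0.169  0.097 ]
top orange [100 192  17  11 103] [0.5811 0.4468 0.097 ]
```

Call:
step_arm(steps=[0, 2, 1, 20, 0, 0, 0, 0, 30, 0, 0, 0, 0, 25, 0, 0, 0, 0, 12, 0, 0, 0, 0, 4, 0, 0, 0, 0, 2, 0, 0, 0, 0, 0, 0, 0, 0, 0, 0, 0])

```text
time_s: 17.35
tool_pos: [0.6472, 0.0812, 0.247]
tool_rot: [179.9, 0.0, 91.4]
force: [0.1, -0.2, -1.4]
grip_width: 0.0359
grasp_force: 15.0
```

Call:
step_arm(steps=[0, -1.5, 0, 1, 0, 0, 0, 0, 1, 0, 0, 0, 0, 0, 0, 0, 0, 0, 0.5, 0, 0, 0, 0, 0, 0])

```text
time_s: 17.98
tool_pos: [0.6471, 0.0797, 0.2447]
tool_rot: [180.0, 0.0, 91.4]
force: [-2.8, -1.3, 5.0]
grip_width: 0.036
grasp_force: 15.0
```

Contact came at exactly the pan floor's height: 0.2447 against an expected 0.2446, where the rim would have given 0.2486. Releasing and rising.

Call:
step_arm(steps=[0.45, 0, 0, 0, 0, 0.5, 0, 0, 0, 0, 0.6, 0, 0, 0, 0, 0.6, 0, 0, 0, 0, 0.6, 0, 0, -10, 0, 0.6, 0, 0, -25, 0, 0.6, 0, 0, -30, 0, 0.6, 0, 0, -20, 0, 0.6, 0, 0, 0, 0, 0.6, 0, 0, 0, 0])

```text
time_s: 19.23
tool_pos: [0.6466, 0.0794, 0.3277]
tool_rot: [-179.9, 0.0, 91.4]
force: [-0.7, -0.2, -0.0]
grip_width: 0.0524
grasp_force: 0.0
```

```bash
cat > chk.py <<'E'
from cell import env
from h import *
import cv2
np.set_printoptions(precision=4,suppress=True)
def blobs(n,lo,hi,z,amin=15,smin=120,vmin=50):
    c=env.read_camera(n);h=cv2.cvtColor(c["image"],cv2.COLOR_RGB2HSV)
    m=((h[...,0]>=lo)&(h[...,0]<=hi)&(h[...,1]>smin)&(h[...,2]>vmin)).astype(np.uint8)
    k,_,st,ce=cv2.connectedComponentsWithStats(m)
    for i in range(1,k):
        if st[i,4]>amin: print(n,st[i],ce[i].round(1),plane(c,ce[i],z))
E
python3 - <<'E'
from chk import *
o=env.get_obs();print(o["tool_pos"],o["tool_rot"],o["force"],o["time_s"])
print("yellow");[blobs(n,20,34,.114) for n in ("wrist","side","top")]
print("orange");[blobs(n,4,14,.097,25,130,60) for n in ("wrist","top")]
E
```

```text
[0.6466 0.0794 0.3277] [-179.9117    0.0259   91.3846] [-0.6892 -0.2041 -0.015 ] 19.225
yellow
wrist [ 260  211   45   49 1707] [282.1 235.6] [0.6478 0.0829 0.114 ]
wrist [146 252  23  61 538] [154.7 282.6] [0.5689 0.0501 0.114 ]
wrist [393 252  24  61 556] [407.1 283.2] [0.7267 0.0536 0.114 ]
wrist [ 169  322  391   18 3359] [380.6 332.2] [0.7135 0.0187 0.114 ]
side [342 135   7  12  47] [345.3 140.6] [ 0.5673 -0.3819  0.114 ]
side [351 136   6  13  45] [353.4 141.8] [ 0.5417 -0.3914  0.114 ]
side [359 138   6  12  47] [361.4 143.2] [ 0.5155 -0.3993  0.114 ]
side [368 139   5  12  39] [369.8 144.2] [ 0.4906 -0.4104  0.114 ]
side [376 141   6  11  37] [378.2 146. ] [ 0.4631 -0.4169  0.114 ]
side [385 141   5  12  36] [386.8 146.3] [ 0.44   -0.4321  0.114 ]
side [393 143   5  12  34] [395.2 148.3] [ 0.4124 -0.437   0.114 ]
side [227 192   8  10  62] [230.6 196.4] [0.6343 0.0905 0.114 ]
top [433 186   7   6  32] [436.1 188.4] [ 0.5904 -0.4237  0.114 ]
top [424 189   7   7  30] [427.2 192.2] [ 0.5805 -0.3992  0.114 ]
top [415 193   7   7  28] [418.1 196. ] [ 0.5705 -0.3741  0.114 ]
top 
[... 681 characters left out ...]
 [445.8 230.4] [ 0.4777 -0.4404  0.114 ]
top [433 232   7   6  29] [436.4 234.3] [ 0.4677 -0.415   0.114 ]
top [456 233   7   7  29] [459.5 236.1] [ 0.4622 -0.4754  0.114 ]
top [447 237   7   6  29] [450.3 240. ] [ 0.4523 -0.4502  0.114 ]
top [438 241   7   6  29] [441.3 244. ] [ 0.4423 -0.4257  0.114 ]
top [461 243   7   6  32] [464.4 245.7] [ 0.4369 -0.486   0.114 ]
top [452 247   7   6  31] [455.2 249.6] [ 0.427  -0.4609  0.114 ]
top [443 251   7   6  31] [446.3 253.7] [ 0.4168 -0.4367  0.114 ]
orange
wrist [272  54  19  62 600] [282.   86.3] [0.6454 0.1697 0.097 ]
top [207 172  13   8  79] [213.3 175.1] [0.6389 0.1691 0.097 ]
top [100 193  18  10 104] [107.9 197.7] [0.5809 0.4465 0.097 ]
```

The bottle stands in the pan, with its cap found at (0.648, 0.083) at 114 mm height. Next I'll go over the fin.

Call:
step_arm(steps=[0.6, 30, 0, 0, 0, 0.6, 40, 0, 0, 0, 0.6, 20, 0, 0, 0, 0.6, 0, 0, 0, 0, 0.6, 0, 0, 25, 0, 0.6, 0, 0, 35, 0, 0.6, 0, 0, 20, 0, 0.6, 0, 0, 9, 0, 0.6, 0, 0, 0, 0, 0.6, 0, 0, 0, 0])

```text
time_s: 20.72
tool_pos: [0.6453, 0.1697, 0.241]
tool_rot: [179.9, -0.0, 91.4]
force: [-0.9, 0.5, 0.4]
grip_width: 0.0522
grasp_force: 0.0
```

Call:
step_arm(steps=[0.3, 0, 0, 0, 0, 0, 0, 0, 0, 0, 0, 0, 0, 0, 0, 0, 0, 0, 0, 0, 0, 0, 0, 0, 0, 0, 0, 0, 0, 0, 0, 0, 0, 0, 0, 0, 0, 0, 0, 0], grip_force=20)

```text
time_s: 21.72
tool_pos: [0.6444, 0.1697, 0.2397]
tool_rot: [-179.9, 0.0, 91.4]
force: [-4.5, -0.7, 2.9]
grip_width: 0.0118
grasp_force: 20.0
```

```bash
python3 - <<'E'
from chk import *
o=env.get_obs();print(o["tool_pos"],o["tool_rot"],o["force"],o["grip_width"],o["time_s"])
c=env.read_camera("wrist")
# red line seen in top view, at z=.108
c=env.read_camera("top");h=cv2.cvtColor(c["image"],cv2.COLOR_RGB2HSV)
m=((h[...,0]<6)|(h[...,0]>172))&(h[...,1]>110)&(h[...,2]>50)
ys,xs=np.where(m[115:160,270:300]);ys+=115;xs+=270
for r in sorted(set(ys))[::4]: print(r,plane(c,(xs[ys==r].mean(),r),.108))
E
```

```text
[0.6444 0.1697 0.2397] [-179.9293    0.0181   91.4051] [-4.4571 -0.7371  2.9206] 0.01183715511184512 21.725
121 [ 0.7856 -0.0191  0.108 ]
125 [ 0.7741 -0.0189  0.108 ]
129 [ 0.7627 -0.02    0.108 ]
133 [ 0.7513 -0.0211  0.108 ]
137 [ 0.7399 -0.0209  0.108 ]
141 [ 0.7286 -0.0207  0.108 ]
145 [ 0.7173 -0.0205  0.108 ]
149 [ 0.7061 -0.0216  0.108 ]
```

The fin is gripped (11.8 mm) and the remaining travel is about 102 mm. I'll slide gently to just short of the ridge.

Call:
step_arm(steps=[0, -2, -0.7, 0, 0, 0, -4, 0, 0, 0, 0, -6, 0, 0, 0, 0, -8, 0, 0, 0, 0, -9, 0, 0, 0, 0, -10, 0, 0, 0, 0, -10, 0, 0, 0, 0, -10, 0, 0, 0, 0, -9, 0, 0, 0, 0, -7, 0, 0, 0, 0, -5, 0, 0, 0, 0, -3, 0, 0, 0], grip_force=30)

```text
time_s: 23.32
tool_pos: [0.6464, 0.0862, 0.2397]
tool_rot: [179.9, 0.0, 91.4]
force: [4.0, 0.8, -3.9]
grip_width: 0.0118
grasp_force: 30.0
```

Call:
step_arm(steps=[0, -1.5, 0, 0, 0, 0, -1.5, 0, 0, 0, 0, 0, 0, 0, 0])

```text
time_s: 23.7
tool_pos: [0.6465, 0.0834, 0.2397]
tool_rot: [179.9, 0.0, 91.4]
force: [5.4, 0.3, -4.7]
grip_width: 0.0119
grasp_force: 30.0
```

Call:
step_arm(steps=[0, -1, 0, 0, 0, 0, -1, 0, 0, 0, 0, 0, 0, 0, 0])

```text
time_s: 24.08
tool_pos: [0.6465, 0.0815, 0.2397]
tool_rot: [179.9, 0.0, 91.4]
force: [4.9, 1.3, -4.1]
grip_width: 0.0117
grasp_force: 30.0
```

Call:
step_arm(steps=[0, -1, 0, 0, 0, 0, -1, 0, 0, 0, 0, 0, 0, 0, 0])

```text
time_s: 24.45
tool_pos: [0.6466, 0.0795, 0.2397]
tool_rot: [179.9, 0.0, 91.4]
force: [4.7, 1.0, -5.1]
grip_width: 0.0121
grasp_force: 30.0
```

Call:
step_arm(steps=[0, -1, 0, 0, 0, 0, -1, 0, 0, 0, 0, 0, 0, 0, 0])

```text
time_s: 24.82
tool_pos: [0.6466, 0.0776, 0.2397]
tool_rot: [179.9, 0.0, 91.4]
force: [5.3, -0.4, -5.0]
grip_width: 0.0116
grasp_force: 30.0
```

Call:
step_arm(steps=[0, -1, 0.5, 0.3, 0, 0, 0, 0, 0, 0])

```text
time_s: 25.08
tool_pos: [0.6468, 0.0769, 0.2397]
tool_rot: [180.0, -0.0, 91.4]
force: [3.1, 0.6, -1.8]
grip_width: 0.0121
grasp_force: 30.0
```

Call:
step_arm(steps=[0, -1, 0, 0, 0, 0, 0, 0, 0, 0])

```text
time_s: 25.32
tool_pos: [0.6468, 0.0762, 0.2397]
tool_rot: [180.0, -0.0, 91.4]
force: [2.9, 3.0, -1.1]
grip_width: 0.0113
grasp_force: 30.0
```

Call:
step_arm(steps=[0, -1, 0, 0, 0, 0, 0, 0, 0, 0])

```text
time_s: 25.58
tool_pos: [0.6468, 0.0757, 0.2397]
tool_rot: [180.0, -0.1, 91.4]
force: [3.0, 4.1, -1.6]
grip_width: 0.012
grasp_force: 30.0
```

Call:
step_arm(steps=[0, -1, 0, 0, 0, 0, 0, 0, 0, 0])

```text
time_s: 25.82
tool_pos: [0.6468, 0.075, 0.2397]
tool_rot: [180.0, -0.1, 91.5]
force: [3.2, 4.4, -1.2]
grip_width: 0.012
grasp_force: 30.0
```

The ridge has been felt, starting at about y = 0.0767, so the notch is expected near 0.065.

Call:
step_arm(steps=[0, -1, 0, 0, 0, 0, 0, 0, 0, 0])

```text
time_s: 26.08
tool_pos: [0.6469, 0.0734, 0.2397]
tool_rot: [180.0, -0.1, 91.4]
force: [3.0, 4.4, -0.5]
grip_width: 0.0118
grasp_force: 30.0
```

Call:
step_arm(steps=[0, -1, 0, 0, 0, 0, 0, 0, 0, 0])

```text
time_s: 26.32
tool_pos: [0.6471, 0.0706, 0.2397]
tool_rot: [-180.0, 0.1, 91.3]
force: [1.4, 0.8, 1.2]
grip_width: 0.0115
grasp_force: 30.0
```

Call:
step_arm(steps=[0, -1, 0, 0, 0, 0, 0, 0, 0, 0])

```text
time_s: 26.58
tool_pos: [0.6471, 0.0688, 0.2396]
tool_rot: [-180.0, 0.1, 91.3]
force: [1.6, -3.0, 4.2]
grip_width: 0.0119
grasp_force: 30.0
```

Call:
step_arm(steps=[0, -1, 0, 0, 0, 0, 0, 0, 0, 0])

```text
time_s: 26.82
tool_pos: [0.6471, 0.0687, 0.2396]
tool_rot: [-180.0, 0.1, 91.3]
force: [0.4, -3.8, 4.5]
grip_width: 0.0117
grasp_force: 30.0
```

Call:
step_arm(steps=[0, -1, 0, 0, 0, 0, 0, 0, 0, 0])

```text
time_s: 27.08
tool_pos: [0.6471, 0.0683, 0.2396]
tool_rot: [180.0, 0.0, 91.4]
force: [0.8, -3.0, 4.7]
grip_width: 0.0119
grasp_force: 30.0
```

Call:
step_arm(steps=[0, -1, 0, -0.3, 0, 0, 0, 0, 0, 0])

```text
time_s: 27.32
tool_pos: [0.6471, 0.0671, 0.2397]
tool_rot: [180.0, 0.0, 91.4]
force: [1.0, -3.3, 4.3]
grip_width: 0.0118
grasp_force: 30.0
```

Call:
step_arm(steps=[0, -1, 0, 0, 0, 0, 0, 0, 0, 0])

```text
time_s: 27.58
tool_pos: [0.6471, 0.0664, 0.2396]
tool_rot: [180.0, 0.0, 91.4]
force: [1.3, -2.9, 2.8]
grip_width: 0.0118
grasp_force: 30.0
```

Call:
step_arm(steps=[0, -1, 0, 0, 0, 0, 0, 0, 0, 0, 0, 0, 0, 0, 0])

```text
time_s: 27.95
tool_pos: [0.6471, 0.066, 0.2397]
tool_rot: [180.0, -0.0, 91.4]
force: [2.3, -1.0, 1.7]
grip_width: 0.012
grasp_force: 30.0
```

Call:
step_arm(steps=[0, -1, 0, 0, 0, 0, 0, 0, 0, 0, 0, 0, 0, 0, 0])

```text
time_s: 28.32
tool_pos: [0.6471, 0.065, 0.2397]
tool_rot: [180.0, -0.0, 91.4]
force: [4.6, 1.1, 0.4]
grip_width: 0.0114
grasp_force: 30.0
```

Call:
step_arm(steps=[0, -1, 0, 0, 0, 0, 0, 0, 0, 0, 0, 0, 0, 0, 0])

```text
time_s: 28.7
tool_pos: [0.6471, 0.0642, 0.2397]
tool_rot: [180.0, -0.1, 91.4]
force: [4.0, 2.7, -0.4]
grip_width: 0.0117
grasp_force: 30.0
```

The force changes sign at y ≈ 0.065, so the ball is in the notch. I'll ease back 1 mm to the centre and check.

Call:
step_arm(steps=[0, 0.8, 0.3, 0, 0, 0, 0, 0, 0, 0, 0, 0, 0, 0, 0, 0, 0, 0, 0, 0, 0, 0, 0, 0, 0, 0, 0, 0, 0, 0])

```text
time_s: 29.45
tool_pos: [0.6473, 0.0644, 0.2397]
tool_rot: [-180.0, 0.0, 91.4]
force: [1.9, 1.7, -0.2]
grip_width: 0.0118
grasp_force: 30.0
```

```bash
python3 - <<'E'
from chk import *
o=env.get_obs();print(o["tool_pos"],o["force"],o["grasp_force"],o["joint_velocities"],o["time_s"])
for n in ("side","top"):   # yellow caps left of the tube rack = sample
    c=env.read_camera(n);h=cv2.cvtColor(c["image"],cv2.COLOR_RGB2HSV)
    m=((h[...,0]>=20)&(h[...,0]<=34)&(h[...,1]>100)&(h[...,2]>40)).astype(np.uint8)
    m[:,330:]=0
    k,_,st,ce=cv2.connectedComponentsWithStats(m)
    for i in range(1,k):
        if st[i,4]>5: print(n,st[i],ce[i].round(1),plane(c,ce[i],.104))
    q=c["camera_matrix"]@(c["R"]@np.array([.648,-.024,.104])+c["t"]);print("expected px",q[:2]/q[2])
blobs("wrist",20,34,.114,300)
E
```

```text
[0.6473 0.0644 0.2397] [ 1.9251  1.6998 -0.152 ] 29.99375907238573 [ 0.1015 -0.0595 -0.0054  0.0013 -0.1534 -0.084   0.056 ] 29.45
side [253 176   7   3  16] [256.1 177. ] [ 0.6576 -0.0393  0.104 ]
expected px [255.0345 180.2603]
top [286 164   5   9  23] [288.4 167.6] [ 0.6553 -0.0327  0.104 ]
expected px [285.2533 170.2561]
wrist [  73  322  390   18 3386] [284.9 332.1] [0.6497 0.06   0.114 ]
```

Call:
step_arm(steps=[0, 0.6, 0.2, 0, 0, 0, 0, 0, 0, 0, 0, 0, 0, 0, 0, 0, 0, 0, 0, 0, 0, 0, 0, 0, 0, 0, 0, 0, 0, 0])

```text
time_s: 30.35
tool_pos: [0.6474, 0.0648, 0.2397]
tool_rot: [-180.0, 0.0, 91.4]
force: [-2.0, 0.5, 4.1]
grip_width: 0.0116
grasp_force: 30.0
```

```bash
python3 -c "
from cell import env
print(env.sign_off())"
```

```text
the job is handed in; nothing more can be done
None
```

I handed the job in at 30 s: the bottle was put down upright in the pan, and the slide is in the notch at rest with the gripper still on the fin. After the slide only part of the cap was visible, where an upright bottle's would be. I viewed 11 pictures, one over the limit of 10.

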